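# Line up the patterned canisters by height on a market-stall counter

## Task

Set out the four leaf-patterned canisters on the display board in order of height, one on each coaster: the tallest on the coaster next to the brass bell, then shorter and shorter, with the shortest farthest from the bell. Stand each upright (as it stands now) near the middle of its coaster, so that its foot is wholly on it, and let go of it. Leave the small black jar where it is.

Things in the scene. Friction and masses are not known exactly. Their poses are not given: they have to be found in the camera images.
- gold_center (a point): centre (half-way up, on the axis) of the tallest canister: an upright closed cylinder, gold-beige with white leaf sprigs and an ivory lid, 52 mm in diameter and 120 mm high, 192 g give or take a third; its z axis is the cylinder axis; loose, stands on the table at the start
- purple_center (a point): centre (half-way up, on the axis) of the second tallest canister: an upright closed cylinder, dark purple with gold leaf sprigs, 52 mm in diameter and 100 mm high, 160 g give or take a third; its z axis is the cylinder axis; loose, stands on the table at the start
- blue_center (a point): centre (half-way up, on the axis) of the third tallest canister: an upright closed cylinder, royal blue with pale leaf sprigs, 52 mm in diameter and 80 mm high, 128 g give or take a third; its z axis is the cylinder axis; loose, stands on the table at the start
- green_center (a point): centre (half-way up, on the axis) of the shortest canister: an upright closed cylinder, green with yellow leaf sprigs, 52 mm in diameter and 60 mm high, 96 g give or take a third; its z axis is the cylinder axis; loose, stands on the table at the start
- mark_red: red round coaster, 76 mm in diameter, 4 mm thick, fixed on the dark wooden display board (600 x 110 mm, top 12 mm above the table); origin at the centre of its underside, so its upper face is 4 mm above the origin (16 mm above the table). The four coasters lie in one straight row at 100 mm spacing; which colour lies where differs from start to start, and colour means nothing for the order
- mark_teal: teal round coaster, 76 mm in diameter, 4 mm thick, fixed on the dark wooden display board (600 x 110 mm, top 12 mm above the table); origin at the centre of its underside, so its upper face is 4 mm above the origin (16 mm above the table). The four coasters lie in one straight row at 100 mm spacing; which colour lies where differs from start to start, and colour means nothing for the order
- mark_orange: orange round coaster, 76 mm in diameter, 4 mm thick, fixed on the dark wooden display board (600 x 110 mm, top 12 mm above the table); origin at the centre of its underside, so its upper face is 4 mm above the origin (16 mm above the table). The four coasters lie in one straight row at 100 mm spacing; which colour lies where differs from start to start, and colour means nothing for the order
- mark_white: white round coaster, 76 mm in diameter, 4 mm thick, fixed on the dark wooden display board (600 x 110 mm, top 12 mm above the table); origin at the centre of its underside, so its upper face is 4 mm above the origin (16 mm above the table). The four coasters lie in one straight row at 100 mm spacing; which colour lies where differs from start to start, and colour means nothing for the order
- bell: brass counter bell on a black foot, 76 mm in diameter, 56 mm high, fixed on the display board at one end of the row of coasters (either end), in line with them, its centre 100 mm from the centre of the nearest coaster; origin at the centre of its underside. A small wooden card holder with a blank white card (62 mm high) stands at the other end
- jar_center (a point): centre of a small black jar with a pink band and brass lid, 48 mm in diameter, 60 mm high, 150 g, loose; it stands upright among the canisters at the start, together with a small copper bowl (60 mm across, 32 mm high); neither belongs in the row. Leave it where it is
Things that resemble listed ones, but are neither listed nor needed, are in the scene too. Leave any red look-alike of the part that bears purple_center alone. What is shaped like the part that bears gold_center but red is not meant.

How it is judged:
At the end, for the whole second after the job is handed in: Counting from the bell, the 120, 100, 80 and 60 mm canisters stand on the first, second, third and fourth coaster, each upright (within 0.1 rad, right way up), its axis within 13.5 mm of the coaster's centre, its foot on the coaster (height within 5 mm), at rest ((horizontal distance between gold_center and mark_red below 0.0135 m or horizontal distance between gold_center and mark_teal below 0.0135 m or horizontal distance between gold_center and mark_orange below 0.0135 m or horizontal distance between gold_center and mark_white below 0.0135 m) and horizontal distance between gold_center and bell between 0.07 and 0.13 m and height (world z) of gold_center between 0.071 and 0.081 m and angle between each of gold_center, purple_center, blue_center, green_center's own z axis and vertical below 0.1 rad and linear speed of each of can_gold, can_purple, can_blue, can_green below 0.02 m/s and angular speed of each of can_gold, can_purple, can_blue, can_green below 0.2 rad/s and (horizontal distance between purple_center and mark_red below 0.0135 m or horizontal distance between purple_center and mark_teal below 0.0135 m or horizontal distance between purple_center and mark_orange below 0.0135 m or horizontal distance between purple_center and mark_white below 0.0135 m) and horizontal distance between purple_center and bell between 0.17 and 0.23 m and height (world z) of purple_center between 0.061 and 0.071 m and (horizontal distance between blue_center and mark_red below 0.0135 m or horizontal distance between blue_center and mark_teal below 0.0135 m or horizontal distance between blue_center and mark_orange below 0.0135 m or horizontal distance between blue_center and mark_white below 0.0135 m) and horizontal distance between blue_center and bell between 0.27 and 0.33 m and height (world z) of blue_center between 0.051 and 0.061 m and (horizontal distance between green_center and mark_red below 0.0135 m or horizontal distance between green_center and mark_teal below 0.0135 m or horizontal distance between green_center and mark_orange below 0.0135 m or horizontal distance between green_center and mark_white below 0.0135 m) and horizontal distance between green_center and bell between 0.37 and 0.43 m and height (world z) of green_center between 0.041 and 0.051 m); the robot touches nothing.
It fails at once if the small black jar is moved more than 30 mm or tipped (distance of jar_center from where it was at the start of the episode above 0.03 m or angle between jar_center's own z axis and vertical above 0.5 rad).
It also fails if it takes over 109 s, if anything falls off the work surface, if the arm or the gripper's body presses on something with over 40 N, if the wrist force passes 120 N, or if a joint passes its speed limit or range.

## Robot

A 7-joint arm with a two-finger parallel gripper is mounted at the origin on the work surface. World frame = base frame: x ahead of the robot, y to its left, z up, the work surface at z = 0. Lengths are in m, angles in rad, forces in N, time in s.
With the tool pointing down it reaches from about 0.425 to 0.875 m from the base axis. Payload 4.7 kg.
Tool frame: the origin (TCP) lies at the very end of the fingers, on their centre line; the grasp point (between the pads) lies 19 mm behind it; y points along the fingers, z is the direction in which the jaws open and shut, and the axes are right-handed (so a half turn about y gives the same grasp; the last joint's range is limited). The gripper opens to 87 mm and grips with 3 to 60 N. Pads are 19 mm wide; open, the fingers measure 117 mm over their backs; the gripper's body (75 mm by 190 mm) begins 51 mm behind the grasp point.
Start: joints at [0.014, 0.321, -0.07, 1.45, 0.023, 1.371, -0.057], TCP at [0.65, -0, 0.223] pointing down, gripper open.
Joint ranges: [-2.86, 2.86], [-0.3, 2.09], [-1.38, 1.24], [0.06, 2.45], [-1.56, 4.7], [0.09, 2.05], [-2.69, 2.69]. Speed limits (rad/s): [2.57, 2.57, 3.14, 3.14, 3.14, 3.14, 3.14].

## Interface

Orientations are given as [roll, pitch, yaw] about the fixed x, y, z axes, in that order (R = Rz(yaw) Ry(pitch) Rx(roll)).
In Python, from station import read_state, get_image, hand_in gives the robot as it stands.
- The arm moves only by the tool jog_arm, never from a script. Its argument "series" is a list that holds one entry, the list of rows, each a list of 6 numbers: the shift along the tool's x, y, z in mm, then the turn, a rotation vector about the tool's x, y, z in degrees. A call has 1 to 8 rows; each row shifts and turns the commanded pose from where the row before left it, along the tool's axes as they then stand; what a row does not reach is not made up. A row lasts 1/8 s, in which the tool goes at most 62.5 mm and 10.7 degrees, less where a joint would pass 70% of its speed; a pose out of reach is approached as far as the arm can. A call with a gripper value outside its range is refused whole. "gripper" is the opening in per cent of the stroke, from 0 (shut) to 100 (fully open), set as the call begins (left out, the last holds). The fingers move at their own pace and stop on an object; the grip force is fixed at half the most. Time passes only in rows, so rows that do not move let the fingers close. It gives the time, the measured TCP pose, the force and the opening at its end, in the units of the state.
- read_state(): the state, without advancing time (a new reading comes with each control period).
- get_image(name): name is "scene" or "side" or "wrist"; returns a dict with "color" (480x640x3 uint8, blue, green, red), "fx", "fy", "cx", "cy" (pixels), "R" (3x3) and "t" (3): a world point X has camera coordinates R X + t; the wrist camera has in their place "tool_from_camera" (4x4, takes a point from camera to tool coordinates, whose origin is the TCP and whose axes are the tool frame's). Camera axes: x right, y down, z forward; pixel columns grow to the right and rows downward; lengths in m; the calibration is good to about 2 mm. A picture is of the moment at which its call begins: read the wrist's pose just before it. There is no depth.
- hand_in(): hands the job in, once; it reports no verdict.
The state is a dict: "time": time; "joint_positions": joint angles; "qd": joint speeds; "tau": joint torques, N m; "ee_pos": TCP position; "orientation": TCP orientation; "force": force on the tool from outside, world axes, zero at the start; "moment": the same for the moment, N m; "finger_gap": opening from 0.0 (shut) to 1.0 (fully open).
Only numpy, scipy, OpenCV 4.12 (cv2) and the standard library are available. Lean on these libraries where they do the work, as an engineer would, in place of code of your own. Each camera call takes 0.05 s, during which the arm holds its last target. There are 200 camera calls.

## Working session

There is one attempt and no reset: what is moved stays moved. The work goes in short steps, Python scripts to look and compute and a tool call to move; the robot and the scene stay as the last step left them, time stands still between calls to the robot, and variables do not carry over. Pictures are saved under pics/ and viewed, about 12 in all and at most 16, crops included, and the job is handed in when it is done.

Besides the shell and the picture viewer there is one more tool, called after "Call:" by a JSON object that holds its "op" and its "data". jog_arm: Moves the arm, as the interface text tells. Its arguments: {"type":"object","properties":{"series":{"type":"array","items":{"type":"array","items":{"type":"array","items":{"type":"number"}}}},"gripper":{"type":"number"}},"required":["series"]}

```bash
mkdir -p pics; python3 - <<'E'
from station import *
import cv2,json
s=read_state();print(s)
for n in("scene","side","wrist"):
    g=get_image(n);cv2.imwrite(f"pics/{n}0.png",g["color"]);print(n,{k:(v.tolist() if hasattr(v,'tolist') else v) for k,v in g.items() if k!="color"})
E
```

```text
{'time': 0.0, 'joint_positions': array([ 0.01409283,  0.32181395, -0.07007663,  1.45167256,  0.02262948,
        1.37077094, -0.05688446]), 'qd': array([-0.00140174,  0.00081956, -0.00081586,  0.0002753 ,  0.00039163,
        0.00071828, -0.00297289]), 'tau': array([-2.58547143e-04, -4.91284704e+01, -4.03903294e-01, -3.12526345e+01,
       -6.40594075e-02,  4.37659642e-02,  1.61017233e-04]), 'ee_pos': array([ 6.49456864e-01, -6.06171785e-05,  2.21468548e-01]), 'orientation': array([-1.57267002e+00, -1.28392927e-04, -1.57074479e+00]), 'force': array([-0.78435574, -0.00915599, -0.38211429]), 'moment': array([ 0.00804525,  0.00750044, -0.0594079 ]), 'finger_gap': 0.9998007185134631}
scene {'fx': 456.6135481706486, 'fy': 456.6135481706486, 'cx': 318.5889226857411, 'cy': 236.7893185879734, 'R': [[0.4738604458154682, 0.8805992991768297, 0.0010733968708087783], [0.46641997497075927, -0.24995157823323033, -0.8485143578555367], [-0.746932851627134, 0.40257804563586674, -0.5291712693752035]], 't': [-0.2345119089434504, -0.1703792786800967, 1.222362691908402]}
side {'fx': 554.9135681502671, 'fy': 554.9135681502671, 'cx': 321.39455084944524, 'cy': 243.73870811013987, 'R': [[-0.9965629821231395, -0.08178310038475851, -0.013181318344208793], [-0.039117958335392555, 0.6048623345153761, -0.7953686828259459], [0.07302059981611593, -0.7921193601825837, -0.6059825997719972]], 't': [0.4945628348267034, 0.07934173652494778, 1.0507280875577996]}
wrist {'fx': 344.31648214169985, 'fy': 344.31648214169985, 'cx': 318.16602320419213, 'cy': 239.9959756633891, 'tool_from_camera': [[-0.0002571470735488404, 0.9619952789348318, 0.2730659575679009, -0.07500969024620241], [-0.0014910266916671165, -0.2730660319028201, 0.9619941367078335, -0.16227219296531462], [0.9999988553567374, -0.00015977465429380233, 0.0015045787691389987, 8.079949683903465e-05], [0.0, 0.0, 0.0, 1.0]]}
```

View pics/scene0.png

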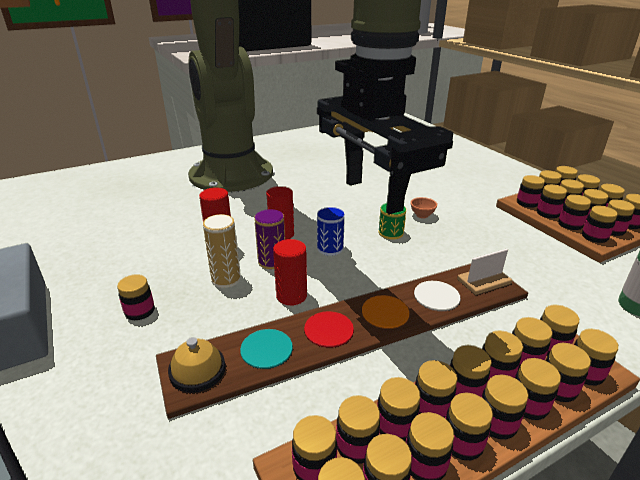

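View pics/side0.png

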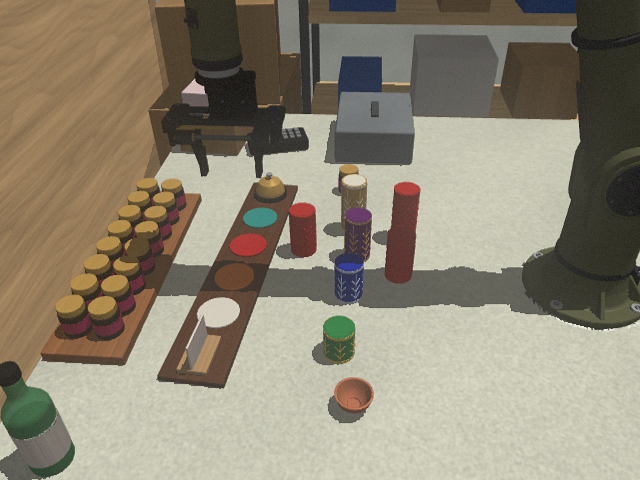

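```bash
cat > h.py <<'E'
import numpy as np,cv2
def cam(g):
    K=np.array([[g["fx"],0,g["cx"]],[0,g["fy"],g["cy"]],[0,0,1]]);R=np.array(g["R"]);t=np.array(g["t"])
    return K,R,-R.T@t
def rays(g,p):
    K,R,c=cam(g);p=np.atleast_2d(p).astype(float)
    return c,(np.linalg.inv(K)@np.c_[p,np.ones(len(p))].T).T@R
def plane(g,p,z):
    c,d=rays(g,p);return (c+d*((z-c[2])/d[:,2])[:,None])[:,:2]
def comp(img,box,lo,hi,hull=True):
    x0,y0,x1,y1=box;h=cv2.cvtColor(img,cv2.COLOR_BGR2HSV)[y0:y1,x0:x1]
    lo,hi=np.array(lo),np.array(hi)
    m=cv2.inRange(h,lo,hi) if lo[0]<=hi[0] else cv2.inRange(h,np.array([0,lo[1],lo[2]]),hi)|cv2.inRange(h,lo,np.array([180,hi[1],hi[2]]))
    m=cv2.morphologyEx(m,cv2.MORPH_CLOSE,np.ones((5,5)))
    c=max(cv2.findContours(m,0,cv2.CHAIN_APPROX_NONE)[0],key=cv2.contourArea)
    return c[:,0]+[x0,y0]
def bisect(g,pts):
    "camera ground point, bisector direction, half-angle of tangent vertical planes"
    c,d=rays(g,pts);m=d[:,:2].mean(0);a0=np.arctan2(m[1],m[0]);a=(np.arctan2(d[:,1],d[:,0])-a0+np.pi)%(2*np.pi)-np.pi
    b=a0+(a.max()+a.min())/2;return c[:2],np.array([np.cos(b),np.sin(b)]),(a.max()-a.min())/2
def cross(A,B):
    s=np.linalg.solve(np.c_[A[1],-B[1]],B[0]-A[0]);p=A[0]+A[1]*s[0]
    return p,[np.linalg.norm(p-q[0])*np.sin(q[2]) for q in(A,B)]
E
cat > m.py <<'E'
from station import *
from h import *
S,D=get_image("scene"),get_image("side");I,J=S["color"].copy(),D["color"].copy()
c={"gold":((200,205,245,292),(332,168,370,240),(8,25,60),(35,170,255)),
"purple":((250,205,288,270),(340,205,374,268),(130,70,20),(170,255,255)),
"blue":((312,203,348,255),(330,250,368,306),(105,100,20),(128,255,255)),
"green":((374,203,410,242),(318,312,360,366),(40,90,20),(85,255,255)),
"redFront":((272,236,310,308),(286,200,320,260),(172,120,30),(6,255,255)),
}
for n,(a,b,lo,hi) in c.items():
    p,q=comp(I,a,lo,hi),comp(J,b,lo,hi)
    cv2.drawContours(I,[p],-1,(255,255,0),1);cv2.drawContours(J,[q],-1,(255,255,0),1)
    x,r=cross(bisect(S,p),bisect(D,q));print(n,x.round(4),"r",np.round(r,4))
k={"teal":((238,325,295,372),(240,204,282,232),(80,100,40),(100,255,255)),"red":((302,308,356,350),(226,230,272,260),(172,120,30),(6,255,255)),
"orange":((360,292,412,330),(212,260,258,293),(7,190,60),(16,255,255)),"white":((412,278,463,313),(194,296,242,329),(0,0,150),(180,60,255))}
for n,(a,b,lo,hi) in k.items():
    for g,im,box in((S,I,a),(D,J,b)):
        p=comp(im,box,lo,hi);cv2.drawContours(im,[p],-1,(255,255,0),1)
        (x,y),r=cv2.minEnclosingCircle(plane(g,p,.016).astype(np.float32));print(n,round(x,4),round(y,4),"r",round(r,4))
for n,p,z,g in(("bellS",(196,340),.056,S),("bellD",(269,175),.056,D),("redBackL top S",(215,195),.12,S),("redBackR top S",(280,193),.1,S),("red top D",(407,189),.12,D),("red low D",(400,230),.1,D),("jar S",(133,281),.06,S),("jar D",(348,171),.06,D),("bowl S",(424,203),.03,S),("bowl D",(354,391),.03,D)):
    print(n,plane(g,p,z).round(3))
cv2.imwrite("pics/m1.png",np.hstack([cv2.resize(I[170:400,110:470],(400,256)),cv2.resize(J[150:400,150:450],(400,333))[:256]]) if 0 else cv2.resize(np.vstack([I[190:380,150:480],J[160:400,150:480]]),None,fx=1.39,fy=1.39))
E
python3 m.py
```

```text
gold [ 0.4453 -0.1612] r [0.0305 0.0409]
purple [ 0.429  -0.0669] r [0.0254 0.0236]
blue [0.4415 0.0542] r [0.0256 0.0248]
green [0.4519 0.1948] r [0.0253 0.025 ]
redFront [ 0.5437 -0.0815] r [0.0281 0.028 ]
teal 0.6487 -0.1692 r 0.0407
teal 0.6456 -0.1652 r 0.0382
red 0.6576 -0.0701 r 0.0421
red 0.653 -0.0665 r 0.0395
orange 0.6655 0.0285 r 0.0421Traceback (most recent call last):
  File "m.py", line 18, in <module>
    p=comp(im,box,lo,hi);cv2.drawContours(im,[p],-1,(255,255,0),1)
  File "h.py", line 15, in comp
    c=max(cv2.findContours(m,0,cv2.CHAIN_APPROX_NONE)[0],key=cv2.contourArea)
ValueError: max() iterable argument is empty
```

```bash
sed -i 's/(8,25,60),(35,170,255)/(12,75,60),(35,200,255)/; s/(7,190,60),(16,255,255)/(7,150,25),(20,255,255)/; s/(x,y),r=cv2.minEnclosingCircle(plane(g,p,.016).astype(np.float32))/(x,y),r=(lambda P:(P[0],np.mean(P[1])\/2))(cv2.fitEllipse(cv2.convexHull((plane(g,p,.016)*1000).astype(np.float32))))/; s/round(x,4),round(y,4),"r",round(r,4)/round(x,1),round(y,1),"r",round(r,1)/' m.py; python3 m.py
```

```text
gold [ 0.4389 -0.1619] r [0.0255 0.0328]
purple [ 0.4293 -0.0669] r [0.0253 0.0233]
blue [0.4415 0.0542] r [0.0256 0.0247]
green [0.4519 0.1948] r [0.0253 0.025 ]
redFront [ 0.5437 -0.0815] r [0.0281 0.028 ]
teal 648.1 -168.6 r 38.9
teal 645.4 -165.2 r 37.3
red 656.9 -69.6 r 40.0
red 653.1 -66.3 r 38.6
orange 660.8 33.3 r 54.4
orange 650.7 42.5 r 15.5
white 664.1 128.9 r 41.6
white 670.3 134.9 r 43.4
bellS [[ 0.628 -0.26 ]]
bellD [[ 0.64  -0.279]]
redBackL top S [[ 0.344 -0.137]]
redBackR top S [[ 0.356 -0.012]]
red top D [[ 0.334 -0.132]]
red low D [[ 0.35  -0.019]]
jar S [[ 0.457 -0.313]]
jar D [[ 0.458 -0.301]]
bowl S [[0.422 0.305]]
bowl D [[0.423 0.298]]
```

View pics/m1.png

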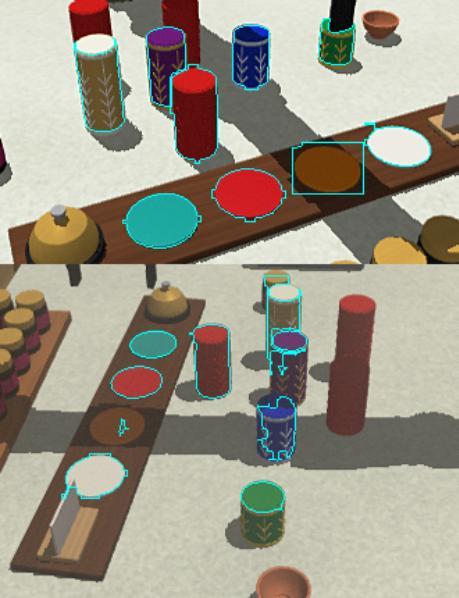

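The side view shows two rear red cylinders and one front red one, which are look-alikes; the meant canisters are gold (scene 220,250), purple (270,238), blue (331,229) and green (392,220), all with leaf sprigs. The bell (scene 195,362) is next to teal, so the order is gold on teal, purple on red, blue on orange, green on white. I'll move over gold and check it with the wrist camera.

Call:
{"op": "jog_arm", "data": {"series": [[[27, 0, -35, 0, 0, 0], [27, 0, -35, 0, 0, 0], [27, 0, -35, 0, 0, 0], [27, 0, -35, 0, 0, 0], [27, 0, -35, 0, 0, 0], [27, 0, -35, 0, 0, 0], [0, 0, 0, 0, 0, 0], [0, 0, 0, 0, 0, 0]]]}}

```text
time: 1.35
ee_pos: [0.4406, -0.1615, 0.2229]
orientation: [-1.57, 0.0, -1.57]
force: [-0.6, -0.4, 0.2]
finger_gap: 0.996
```

```bash
sed -i 's/(332,168,370,240)/(338,196,372,240)/' m.py; cat >> h.py <<'E'
def wristcam():
    from station import read_state,get_image
    from scipy.spatial.transform import Rotation as Ro
    s=read_state();g=get_image("wrist");T=np.eye(4);T[:3,:3]=Ro.from_euler("xyz",s["orientation"]).as_matrix();T[:3,3]=s["ee_pos"]
    C=np.linalg.inv(T@np.array(g["tool_from_camera"]));g["R"],g["t"]=C[:3,:3],C[:3,3];return g,s
def proj(g,P):
    K,R,c=cam(g);q=(K@(R@(np.atleast_2d(P)-c).T)).T;return q[:,:2]/q[:,2:]
def ring(g,im,x,y,z,r,col):
    a=np.linspace(0,6.28,60);p=proj(g,np.c_[x+r*np.cos(a),y+r*np.sin(a),0*a+z]);cv2.polylines(im,[p.round().astype(int)],True,col,1)
E
python3 m.py|head -1; python3 - <<'E'
from h import *
g,s=wristcam();print(s["ee_pos"],s["orientation"]);im=g["color"].copy()
for x,y,h in((.439,-.162,.12),(.429,-.067,.1)): ring(g,im,x,y,h,.026,(0,255,0))
cv2.imwrite("pics/w1.png",im)
E
```

```text
gold [ 0.4343 -0.1607] r [0.0257 0.0323]
[ 0.44089375 -0.1610079   0.22259688] [-1.57043433e+00  1.21854258e-04 -1.56879606e+00]
```

View pics/w1.png

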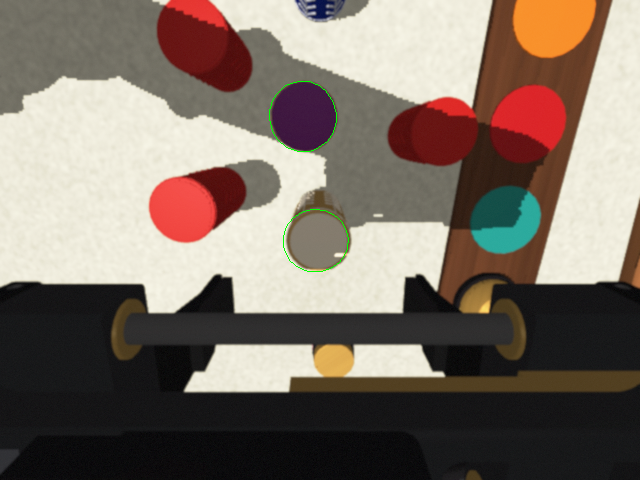

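The wrist view confirms gold and purple: the predicted rings land on both lids, at about (317,240) and (303,116). Descending on gold.

Call:
{"op": "jog_arm", "data": {"series": [[[0, 30, -1, 0, 0, 0], [0, 35, 0, 0, 0, 0], [0, 35, 0, 0, 0, 0], [0, 28, 0, 0, 0, 0], [0, 20, 0, 0, 0, 0], [0, 0, 0, 0, 0, 0], [0, 0, 0, 0, 0, 0]]], "gripper": 100}}

```text
time: 2.38
ee_pos: [0.4399, -0.1618, 0.0753]
orientation: [-1.57, -0.0, -1.57]
force: [-0.3, -0.4, 0.5]
finger_gap: 1.001
```

Call:
{"op": "jog_arm", "data": {"series": [[[0, 0, 0, 0, 0, 0], [0, 0, 0, 0, 0, 0], [0, 0, 0, 0, 0, 0], [0, 0, 0, 0, 0, 0], [0, 0, 0, 0, 0, 0], [0, 0, 0, 0, 0, 0], [0, 0, 0, 0, 0, 0], [0, 0, 0, 0, 0, 0]]], "gripper": 30}}

```text
time: 3.38
ee_pos: [0.4393, -0.1621, 0.0747]
orientation: [-1.57, -0.0, -1.571]
force: [1.2, -0.4, 0.5]
finger_gap: 0.592
```

```bash
python3 - <<'E'
from h import *
import cv2
g,s=wristcam();print(s["ee_pos"],s["finger_gap"]);im=g["color"]
for n,lo,hi in(("teal",(80,80,40),(100,255,255)),("red",(172,120,30),(4,255,255)),("orange",(8,180,180),(20,255,255))):
    try:
        p=comp(im,(470,0,640,280),lo,hi);P=plane(g,p,.016)*1000;(x,y),r,_=cv2.fitEllipse(cv2.convexHull(P.astype(np.float32)));print(n,x,y,r)
    except Exception as e: print(n,e)
E
```

```text
[ 0.43932693 -0.16205881  0.07471851] 0.5915409587568415
teal 636.1646728515625 -159.9612274169922 (56.40641784667969, 61.1287956237793)
red 588.03271484375 -73.31616973876953 (87.02432250976562, 129.22332763671875)
orange max() iterable argument is empty
```

Call:
{"op": "jog_arm", "data": {"series": [[[0, -10, 0, 0, 0, 0], [0, -20, 0, 0, 0, 0], [0, -20, 10, 0, 0, 0], [0, 0, 30, 0, 0, 0], [0, 0, 30, 0, 0, 0], [0, 0, 30, 0, 0, 0], [0, 0, 20, 0, 0, 0], [0, 0, 0, 0, 0, 0]]]}}

```text
time: 4.42
ee_pos: [0.5594, -0.1615, 0.1241]
orientation: [-1.572, 0.0, -1.57]
force: [-1.6, 0.2, -1.6]
finger_gap: 0.596
```

```bash
cat > c.py <<'E'
from h import *
import sys
g,s=wristcam();print(s["ee_pos"],s["orientation"],s["finger_gap"]);im=g["color"].copy()
from station import get_image
for n,x,y in(("teal",.6468,-.167),("red",.655,-.068),("orange",.6633,.0313),("white",.6715,.131)):ring(g,im,x,y,.016,.038,(0,255,0))
cv2.imwrite(f"pics/{sys.argv[1]}.png",im)
E
python3 c.py w2; python3 - <<'E'
from h import *
from station import get_image
from scipy.spatial.transform import Rotation as Ro
g=get_image("wrist");T=np.eye(4);T[:3,:3]=Ro.from_euler("xyz",[-1.57043,.00012,-1.5688]).as_matrix();T[:3,3]=[.44089,-.16101,.2226]
C=np.linalg.inv(T@np.array(g["tool_from_camera"]));g["R"],g["t"]=C[:3,:3],C[:3,3]
im=cv2.imread("pics/w1.png")
for n,b,lo,hi in(("teal",(460,170,560,262),(80,80,40),(100,255,255)),("red",(488,75,580,172),(172,120,30),(4,255,255)),("orange",(500,0,605,70),(8,150,150),(22,255,255))):
    p=comp(im,b,lo,hi);P=plane(g,p,.016)*1000;P=P[p[:,1]>0];(x,y),r,_=cv2.fitEllipse(cv2.convexHull(P.astype(np.float32)));print(n,x,y,r)
E
```

```text
[ 0.55936812 -0.16152419  0.12412981] [-1.57211036e+00  3.74298926e-04 -1.56982910e+00] 0.5960262619401422
teal 646.3867797851562 -167.6985626220703 (75.11212921142578, 76.6358871459961)
red 653.7702026367188 -68.37506866455078 (75.77157592773438, 78.11891174316406)
orange 662.2451171875 31.226043701171875 (75.51560974121094, 76.97469329833984)
```

View pics/w2.png

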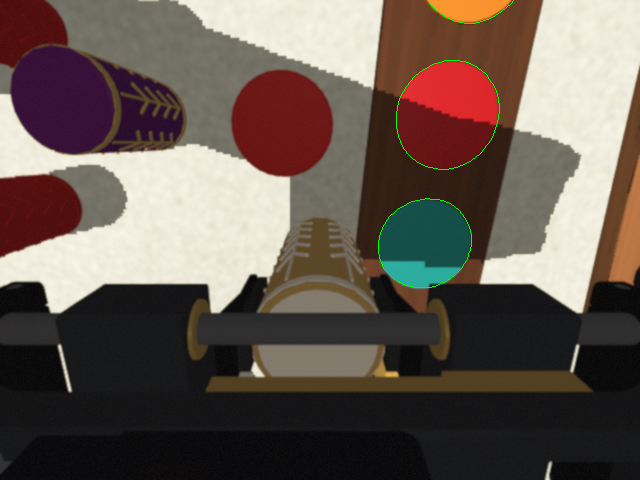

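Call:
{"op": "jog_arm", "data": {"series": [[[3, 0, 27, 0, 0, 0], [3, 0, 30, 0, 0, 0], [0, 0, 20, 0, 0, 0], [0, 0, 10, 0, 0, 0], [0, 10, 0, 0, 0, 0], [0, 10, 0, 0, 0, 0], [0, 0, 0, 0, 0, 0], [0, 0, 0, 0, 0, 0]]]}}

```text
time: 5.52
ee_pos: [0.6457, -0.1681, 0.1046]
orientation: [-1.571, -0.0, -1.571]
force: [0.1, -0.2, -1.5]
finger_gap: 0.59
```

Call:
{"op": "jog_arm", "data": {"series": [[[0, 6, 1, 0, 0, 0], [0, 4, 0, 0, 0, 0], [0, 3, 0, 0, 0, 0], [0, 0, 0, 0, 0, 0], [0, 0, 0, 0, 0, 0]]]}}

```text
time: 6.15
ee_pos: [0.6471, -0.1681, 0.0916]
orientation: [-1.571, -0.0, -1.571]
force: [-0.1, -0.5, -1.8]
finger_gap: 0.592
```

Call:
{"op": "jog_arm", "data": {"series": [[[0, 1, 0, 0, 0, 0], [0, 0, 0, 0, 0, 0]]]}}

```text
time: 6.4
ee_pos: [0.6472, -0.1681, 0.0909]
orientation: [-1.57, -0.0, -1.571]
force: [-0.3, 0.0, -1.4]
finger_gap: 0.592
```

Call:
{"op": "jog_arm", "data": {"series": [[[0, 0, 0, 0, 0, 0], [0, 0, 0, 0, 0, 0], [0, 0, 0, 0, 0, 0], [0, 0, 0, 0, 0, 0], [0, 0, 0, 0, 0, 0], [0, 0, 0, 0, 0, 0], [0, 0, 0, 0, 0, 0]]], "gripper": 100}}

```text
time: 7.28
ee_pos: [0.647, -0.168, 0.0906]
orientation: [-1.571, -0.0, -1.571]
force: [0.1, -0.3, 0.3]
finger_gap: 0.994
```

Call:
{"op": "jog_arm", "data": {"series": [[[0, -20, 0, 0, 0, 0], [0, -40, 0, 0, 0, 0], [0, -40, 0, 0, 0, 0], [0, -30, 0, 0, 0, 0], [-25, 0, -50, 0, 0, 0], [-25, 0, -55, 0, 0, 0], [-25, 0, -55, 0, 0, 0], [-24, 0, -56, 0, 0, 0]]]}}

```text
time: 8.28
ee_pos: [0.4298, -0.0682, 0.2222]
orientation: [-1.568, -0.0, -1.571]
force: [-0.4, 0.1, 0.1]
finger_gap: 0.998
```

Call:
{"op": "jog_arm", "data": {"series": [[[0, 0, 0, 0, 0, 0], [0, 0, 0, 0, 0, 0], [0, 0, 0, 0, 0, 0]]]}}

```text
time: 8.65
ee_pos: [0.4324, -0.0696, 0.2214]
orientation: [-1.569, -0.0, -1.572]
force: [-0.1, -0.4, 0.2]
finger_gap: 0.996
```

```bash
sed -i 's/^cv2.imwrite/for x,y,h in((.6466,-.1675,.136),(.429,-.067,.1),(.4415,.0542,.08)): ring(g,im,x,y,h,.026,(255,255,0))\n&/' c.py; python3 c.py w3
```

```text
[ 0.43239397 -0.0696222   0.2213729 ] [-1.56926764e+00 -1.96415255e-04 -1.57157066e+00] 0.9955104798440033
```

View pics/w3.png

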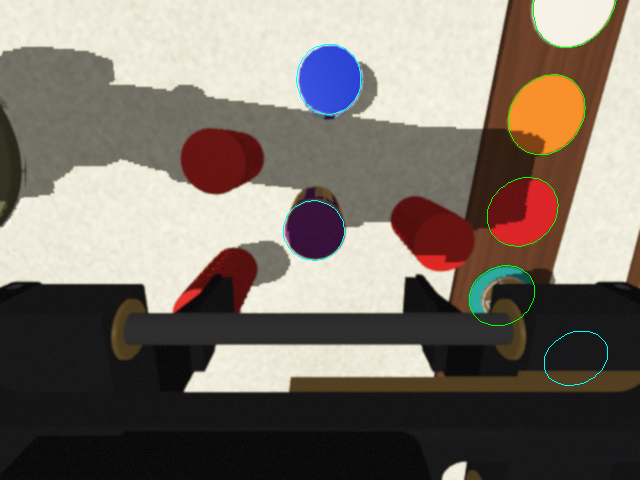

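Call:
{"op": "jog_arm", "data": {"series": [[[-2, 30, -3, 0, 0, 0], [0, 35, 0, 0, 0, 0], [0, 35, 0, 0, 0, 0], [0, 30, 0, 0, 0, 0], [0, 25, 0, 0, 0, 0], [0, 0, 0, 0, 0, 0], [0, 0, 0, 0, 0, 0]]]}}

```text
time: 9.57
ee_pos: [0.4291, -0.0673, 0.0663]
orientation: [-1.57, -0.0, -1.571]
force: [0.5, -0.1, 0.8]
finger_gap: 0.997
```

Call:
{"op": "jog_arm", "data": {"series": [[[0, 0, 0, 0, 0, 0], [0, 0, 0, 0, 0, 0], [0, 0, 0, 0, 0, 0], [0, 0, 0, 0, 0, 0], [0, 0, 0, 0, 0, 0], [0, 0, 0, 0, 0, 0], [0, 0, 0, 0, 0, 0], [0, 0, 0, 0, 0, 0]]], "gripper": 30}}

```text
time: 10.58
ee_pos: [0.4283, -0.0671, 0.0657]
orientation: [-1.57, -0.0, -1.571]
force: [1.5, -0.3, 1.7]
finger_gap: 0.59
```

```bash
cat > sc.py <<'E'
from h import *
from station import get_image
import sys
g=get_image("scene");im=g["color"].copy()
for x,y,h in((.6466,-.1675,.136),(.6545,-.068,.116),(.6628,.0313,.096),(.671,.131,.076)): ring(g,im,x,y,h,.026,(255,255,0));ring(g,im,x,y,.016,.026,(0,255,0))
cv2.imwrite(f"pics/{sys.argv[1]}.png",cv2.resize(im[150:420,90:540],None,fx=1.7,fy=1.7))
E
python3 sc.py s1
```

```text
(no output)
```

View pics/s1.png

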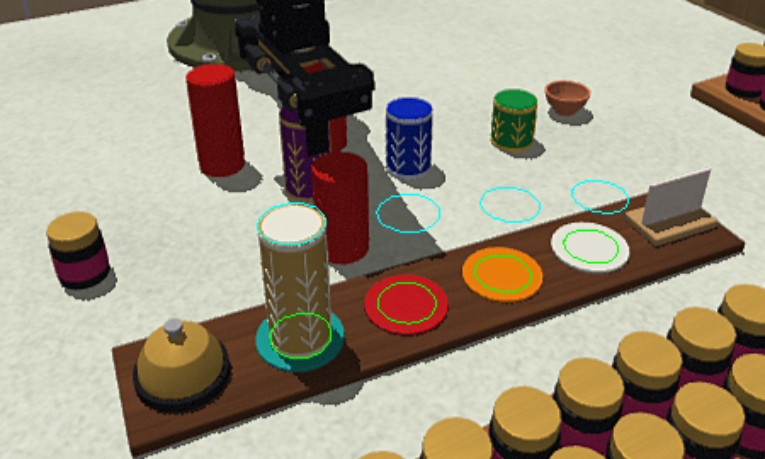

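Gold stands centred on teal: its lid and foot match the predicted rings in the crop. Purple is gripped. I'll lift it over the front red cylinder.

Call:
{"op": "jog_arm", "data": {"series": [[[0, -10, 0, 0, 0, 0], [0, -20, 0, 0, 0, 0], [0, -30, 0, 0, 0, 0], [0, -30, 0, 0, 0, 0], [0, -30, 0, 0, 0, 0], [0, -20, 0, 0, 0, 0], [0, 0, 10, 0, 0, 0], [0, 0, 20, 0, 0, 0]]]}}

```text
time: 11.62
ee_pos: [0.458, -0.0671, 0.205]
orientation: [-1.571, -0.0, -1.571]
force: [0.8, -0.2, -1.3]
finger_gap: 0.591
```

Call:
{"op": "jog_arm", "data": {"series": [[[1, 0, 30, 0, 0, 0], [0, 0, 35, 0, 0, 0], [0, 0, 35, 0, 0, 0], [0, 0, 35, 0, 0, 0], [0, 0, 30, 0, 0, 0], [0, 0, 20, 0, 0, 0], [0, 0, 11, 0, 0, 0], [0, 0, 0, 0, 0, 0]]]}}

```text
time: 12.62
ee_pos: [0.6539, -0.0679, 0.2041]
orientation: [-1.573, 0.0, -1.571]
force: [-0.4, -0.5, -1.4]
finger_gap: 0.593
```

Call:
{"op": "jog_arm", "data": {"series": [[[0, 20, 0, 0, 0, 0], [0, 25, 0, 0, 0, 0], [0, 25, 0, 0, 0, 0], [0, 25, 0, 0, 0, 0], [0, 13, 0, 0, 0, 0], [0, 4, 0, 0, 0, 0], [0, 0, 0, 0, 0, 0], [0, 0, 0, 0, 0, 0]]]}}

```text
time: 13.62
ee_pos: [0.6548, -0.0681, 0.0948]
orientation: [-1.569, -0.0, -1.571]
force: [-0.6, 1.0, -0.2]
finger_gap: 0.594
```

Call:
{"op": "jog_arm", "data": {"series": [[[0, 6, 0, 0, 0, 0], [0, 4, 0, 0, 0, 0], [0, 2, 0, 0, 0, 0], [0, 0, 0, 0, 0, 0], [0, 0, 0, 0, 0, 0]]]}}

```text
time: 14.25
ee_pos: [0.6539, -0.0681, 0.0818]
orientation: [-1.571, -0.0, -1.571]
force: [-0.7, 0.2, 2.3]
finger_gap: 0.591
```

Call:
{"op": "jog_arm", "data": {"series": [[[0, 0, 0, 0, 0, 0], [0, 0, 0, 0, 0, 0], [0, 0, 0, 0, 0, 0], [0, 0, 0, 0, 0, 0], [0, 0, 0, 0, 0, 0], [0, 0, 0, 0, 0, 0]]], "gripper": 100}}

```text
time: 15.0
ee_pos: [0.6541, -0.068, 0.0816]
orientation: [-1.571, -0.0, -1.571]
force: [-0.5, -0.3, 0.1]
finger_gap: 0.999
```

Call:
{"op": "jog_arm", "data": {"series": [[[0, -20, 0, 0, 0, 0], [0, -40, 0, 0, 0, 0], [0, -40, 0, 0, 0, 0], [0, -40, 0, 0, 0, 0], [-30, 0, -50, 0, 0, 0], [-30, 0, -54, 0, 0, 0], [-31, 0, -54, 0, 0, 0], [-31, 0, -54, 0, 0, 0]]]}}

```text
time: 16.0
ee_pos: [0.4407, 0.0551, 0.2232]
orientation: [-1.568, 0.0, -1.571]
force: [-0.5, 1.6, 1.5]
finger_gap: 1.001
```

Call:
{"op": "jog_arm", "data": {"series": [[[0, 0, 0, 0, 7.5, 0], [0, 0, 0, 0, 7.5, 0], [0, 0, 0, 0, 0, 0], [0, 0, 0, 0, 0, 0]]]}}

```text
time: 16.5
ee_pos: [0.4423, 0.0539, 0.2223]
orientation: [-1.57, 0.0, -1.831]
force: [1.2, -0.5, 0.5]
finger_gap: 0.997
```

```bash
python3 c.py w4
```

```text
[0.44229523 0.05392146 0.22231437] [-1.56972227e+00  3.71192160e-04 -1.83068779e+00] 0.9965970255392208
```

View pics/w4.png

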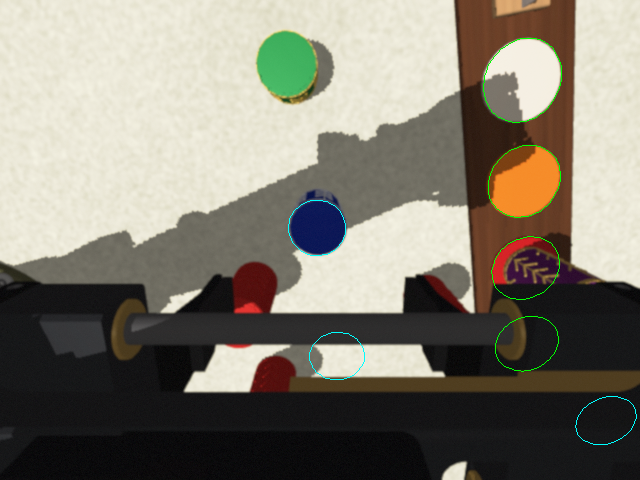

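The blue lid ring (317,228) and the white and orange coaster rings all match. Descending on blue.

Call:
{"op": "jog_arm", "data": {"series": [[[0, 30, -1, 0, 0, 0], [0, 35, 0, 0, 0, 0], [0, 35, 0, 0, 0, 0], [0, 35, 0, 0, 0, 0], [0, 30, 0, 0, 0, 0], [0, 14, 0, 0, 0, 0], [0, 0, 0, 0, 0, 0], [0, 0, 0, 0, 0, 0]]]}}

```text
time: 17.55
ee_pos: [0.4422, 0.0544, 0.0437]
orientation: [-1.569, 0.001, -1.832]
force: [0.9, 0.3, 0.7]
finger_gap: 0.999
```

Call:
{"op": "jog_arm", "data": {"series": [[[0, 0, 0, 0, 0, 0], [0, 0, 0, 0, 0, 0], [0, 0, 0, 0, 0, 0], [0, 0, 0, 0, 0, 0], [0, 0, 0, 0, 0, 0], [0, 0, 0, 0, 0, 0], [0, 0, 0, 0, 0, 0], [0, 0, 0, 0, 0, 0]]], "gripper": 30}}

```text
time: 18.55
ee_pos: [0.4413, 0.0542, 0.0427]
orientation: [-1.57, 0.0, -1.833]
force: [1.5, -0.8, 1.0]
finger_gap: 0.59
```

Call:
{"op": "jog_arm", "data": {"series": [[[0, -10, 0, 0, 0, 0], [0, -20, 0, 0, 0, 0], [0, -30, 0, 0, 0, 0], [0, -20, 0, 0, -7.5, 0], [0, 0, 0, 0, -7.5, 0], [0, 0, 0, 0, 0, 0], [0, 0, 0, 0, 0, 0]]]}}

```text
time: 19.42
ee_pos: [0.4406, 0.0542, 0.1223]
orientation: [-1.572, -0.0, -1.573]
force: [-0.4, 0.0, -1.6]
finger_gap: 0.591
```

Call:
{"op": "jog_arm", "data": {"series": [[[2, 0, 15, 0, 0, 0], [3, 0, 30, 0, 0, 0], [4, 0, 35, 0, 0, 0], [4, 0, 35, 0, 0, 0], [4, 0, 35, 0, 0, 0], [3, 0, 35, 0, 0, 0], [3, 0, 25, 0, 0, 0], [0, 0, 12, 0, 0, 0]]]}}

```text
time: 20.42
ee_pos: [0.6645, 0.0303, 0.1214]
orientation: [-1.572, -0.0, -1.573]
force: [1.1, 0.0, -2.3]
finger_gap: 0.592
```

Call:
{"op": "jog_arm", "data": {"series": [[[0, 10, 0, 0, 0, 0], [0, 20, 0, 0, 0, 0], [0, 15, 0, 0, 0, 0], [0, 7, 0, 0, 0, 0], [0, 0, 0, 0, 0, 0], [0, 0, 0, 0, 0, 0], [0, 0, 0, 0, 0, 0]]]}}

```text
time: 21.3
ee_pos: [0.6636, 0.0312, 0.0715]
orientation: [-1.569, 0.0, -1.571]
force: [0.1, 0.5, -1.5]
finger_gap: 0.593
```

Call:
{"op": "jog_arm", "data": {"series": [[[0, 6, -1, 0, 0, 0], [0, 4, 0, 0, 0, 0], [0, 2, 0, 0, 0, 0], [0, 1, 0, 0, 0, 0], [0, 0, 0, 0, 0, 0], [0, 0, 0, 0, 0, 0]]]}}

```text
time: 22.05
ee_pos: [0.6616, 0.0312, 0.0587]
orientation: [-1.572, -0.0, -1.571]
force: [-4.1, -0.1, 6.2]
finger_gap: 0.59
```

Call:
{"op": "jog_arm", "data": {"series": [[[0, 0, 0, 0, 0, 0], [0, 0, 0, 0, 0, 0], [0, 0, 0, 0, 0, 0], [0, 0, 0, 0, 0, 0], [0, 0, 0, 0, 0, 0], [0, 0, 0, 0, 0, 0]]], "gripper": 100}}

```text
time: 22.8
ee_pos: [0.6621, 0.0312, 0.0575]
orientation: [-1.571, -0.0, -1.571]
force: [-0.0, -0.1, -0.2]
finger_gap: 0.994
```

Call:
{"op": "jog_arm", "data": {"series": [[[0, -20, 0, 0, 0, 0], [0, -40, 0, 0, 0, 0], [0, -50, 0, 0, 0, 0], [0, -50, 0, 0, 0, 0], [-41, 0, -47, 0, 0, 0], [-41, 0, -47, 0, 0, 0], [-41, 0, -47, 0, 0, 0], [-41, 0, -47, 0, 0, 0]]]}}

```text
time: 23.8
ee_pos: [0.4727, 0.1967, 0.2194]
orientation: [-1.568, 0.001, -1.571]
force: [0.3, 0.8, 0.9]
finger_gap: 0.999
```

Call:
{"op": "jog_arm", "data": {"series": [[[0, 0, -22, 0, 0, 0], [0, 0, 0, 0, 0, 0], [0, 0, 0, 0, 0, 0], [0, 0, 0, 0, 0, 0]]]}}

```text
time: 24.3
ee_pos: [0.4531, 0.1946, 0.2178]
orientation: [-1.57, 0.0, -1.573]
force: [0.4, 0.6, 0.2]
finger_gap: 1.002
```

```bash
python3 sc.py s2; sed -i 's/(.4415,.0542,.08)/(.4519,.1948,.06),(.6628,.0313,.096)/' c.py; python3 c.py w5
```

```text
[0.45296502 0.19463105 0.21758053] [-1.57075089e+00  1.45776662e-04 -1.57252998e+00] 0.9985655309367891
```

View pics/w5.png

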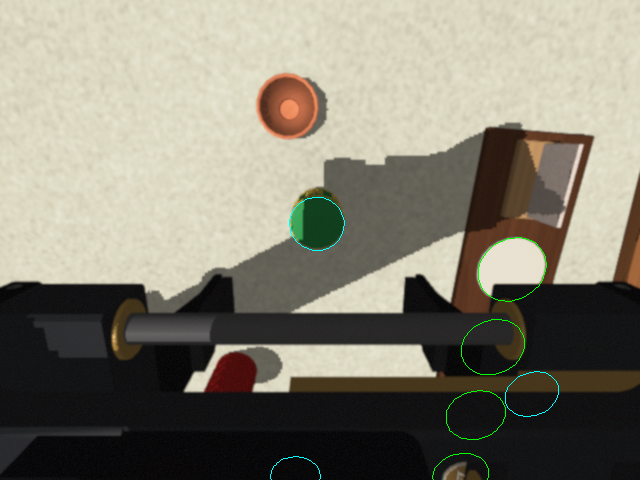

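View pics/s2.png

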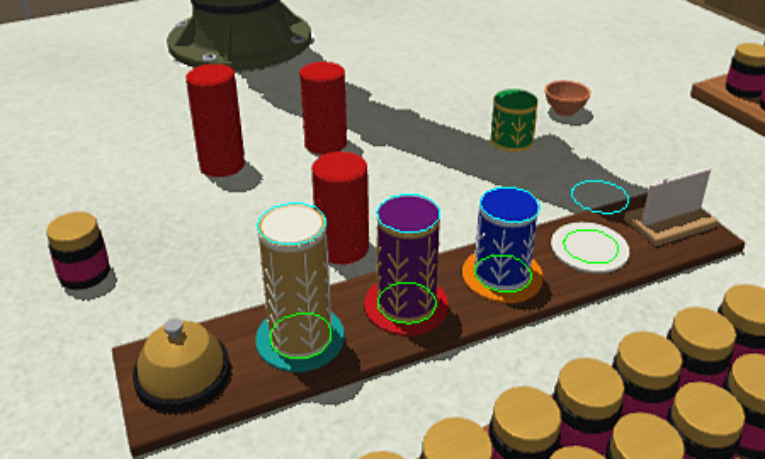

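Three canisters stand centred on teal, red and orange, and the green lid ring (317,223) matches. Picking green.

Call:
{"op": "jog_arm", "data": {"series": [[[0, 30, -1, 0, 0, 0], [0, 40, 0, 0, 0, 0], [0, 40, 0, 0, 0, 0], [0, 40, 0, 0, 0, 0], [0, 30, 0, 0, 0, 0], [0, 14, 0, 0, 0, 0], [0, 0, 0, 0, 0, 0], [0, 0, 0, 0, 0, 0]]]}}

```text
time: 25.4
ee_pos: [0.4522, 0.1957, 0.0248]
orientation: [-1.569, 0.001, -1.571]
force: [0.2, -0.0, -0.0]
finger_gap: 1.001
```

Call:
{"op": "jog_arm", "data": {"series": [[[0, 0, 0, 0, 0, 0], [0, 0, 0, 0, 0, 0], [0, 0, 0, 0, 0, 0], [0, 0, 0, 0, 0, 0], [0, 0, 0, 0, 0, 0], [0, 0, 0, 0, 0, 0], [0, 0, 0, 0, 0, 0], [0, 0, 0, 0, 0, 0]]], "gripper": 30}}

```text
time: 26.4
ee_pos: [0.4512, 0.1952, 0.0237]
orientation: [-1.571, -0.0, -1.571]
force: [-0.9, -0.6, 2.2]
finger_gap: 0.59
```

Call:
{"op": "jog_arm", "data": {"series": [[[0, -10, 0, 0, 0, 0], [0, -20, 0, 0, 0, 0], [0, -30, 0, 0, 0, 0], [0, -20, 0, 0, 0, 0], [0, 0, 0, 0, 0, 0], [0, 0, 0, 0, 0, 0]]]}}

```text
time: 27.15
ee_pos: [0.4504, 0.1949, 0.1028]
orientation: [-1.572, -0.001, -1.571]
force: [0.1, 0.2, -0.9]
finger_gap: 0.596
```

Call:
{"op": "jog_arm", "data": {"series": [[[4, 0, 15, 0, 0, 0], [9, 0, 30, 0, 0, 0], [10, 0, 35, 0, 0, 0], [10, 0, 35, 0, 0, 0], [10, 0, 35, 0, 0, 0], [10, 0, 35, 0, 0, 0], [8, 0, 24, 0, 0, 0], [3, 0, 11, 0, 0, 0]]]}}

```text
time: 28.15
ee_pos: [0.6723, 0.1291, 0.1017]
orientation: [-1.572, -0.001, -1.573]
force: [-0.1, -0.6, -1.8]
finger_gap: 0.591
```

Call:
{"op": "jog_arm", "data": {"series": [[[0, 10, 0, 0, 0, 0], [0, 20, 0, 0, 0, 0], [0, 15, 0, 0, 0, 0], [0, 7, 0, 0, 0, 0], [0, 0, 0, 0, 0, 0], [0, 0, 0, 0, 0, 0], [0, 0, 0, 0, 0, 0]]]}}

```text
time: 29.02
ee_pos: [0.6716, 0.1313, 0.0524]
orientation: [-1.569, 0.0, -1.571]
force: [0.1, -0.4, -0.8]
finger_gap: 0.588
```

Call:
{"op": "jog_arm", "data": {"series": [[[0, 6, 0, 0, 0, 0], [0, 4, 0, 0, 0, 0], [0, 2, 0, 0, 0, 0], [0, 0, 0, 0, 0, 0], [0, 0, 0, 0, 0, 0]]]}}

```text
time: 29.65
ee_pos: [0.671, 0.1312, 0.0398]
orientation: [-1.571, -0.0, -1.571]
force: [-1.4, -0.9, 1.1]
finger_gap: 0.586
```

Call:
{"op": "jog_arm", "data": {"series": [[[0, 0, 0, 0, 0, 0], [0, 0, 0, 0, 0, 0], [0, 0, 0, 0, 0, 0], [0, 0, 0, 0, 0, 0], [0, 0, 0, 0, 0, 0], [0, 0, 0, 0, 0, 0]]], "gripper": 100}}

```text
time: 30.4
ee_pos: [0.6711, 0.1312, 0.0396]
orientation: [-1.571, -0.0, -1.571]
force: [0.3, -0.7, 0.6]
finger_gap: 0.999
```

Call:
{"op": "jog_arm", "data": {"series": [[[0, -20, 0, 0, 0, 0], [0, -40, 0, 0, 0, 0], [0, -50, 0, 0, 0, 0], [0, -50, 0, 0, 0, 0], [-20, 0, -45, 0, 0, 0], [-20, 0, -45, 0, 0, 0], [0, 0, -45, 0, 0, 0], [0, 0, 0, 0, 0, 0]]]}}

```text
time: 31.4
ee_pos: [0.5334, 0.1723, 0.2014]
orientation: [-1.57, -0.0, -1.568]
force: [0.8, 1.1, 0.6]
finger_gap: 0.999
```

```bash
python3 sc.py s3; python3 - <<'E'
from h import *
from station import get_image
S,D=get_image("scene"),get_image("side")
for n,lo,hi,T,h in(("purple",(130,70,20),(170,255,255),(.6545,-.068),.116),("blue",(105,100,20),(128,255,255),(.6628,.0313),.096),("green",(40,90,20),(85,255,255),(.671,.131),.076)):
    q=[]
    for g in(S,D):
        u=proj(g,[[*T,(h+.016)/2]])[0].astype(int);b=(u[0]-32,u[1]-42,u[0]+32,u[1]+42);q.append(bisect(g,comp(g["color"],b,lo,hi)))
    x,r=cross(*q);print(n,x.round(4),np.round(r,4),"off mm",(1000*(x-T)).round(1))
E
```

```text
purple [ 0.6307 -0.0538] [0.027  0.0048] off mm [-23.8  14.2]
blue [0.6613 0.0309] [0.0257 0.025 ] off mm [-1.5 -0.4]
green [0.6708 0.1317] [0.0256 0.0255] off mm [-0.2  0.7]
```

View pics/s3.png

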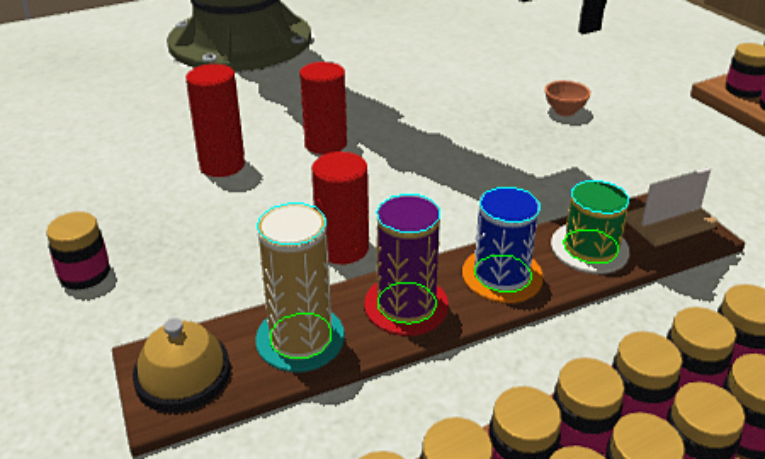

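All four stand on their coasters. The purple reading has an implausible 4.8 mm side-view radius, so that mask failed; the picture shows its lid and foot on the predicted rings. Handing in.

```bash
python3 -c "
from station import *
print(hand_in(), read_state()['time'])"
```

```text
the job is handed in; nothing more can be done
the job is handed in; nothing more can be done
```

I placed the four canisters in order from the bell: gold on teal, purple on red, blue on orange and green on white. All are upright and released, and the gripper is clear. I handed in shortly after 31.4 s of robot time; the hand-in gave no verdict.

- **Final scene picture:** all four lids and feet match the rings drawn at their coaster centres to within about 1–2 mm. The black jar and the red cylinders look unmoved.
- **Two-view measurement:** blue is about 1.5 mm and green about 0.7 mm off centre.
- **Check that disagreed:** the two-view reading for purple put it 28 mm off. Its side-view radius came out at 5 mm instead of 26, so I put this down to a failed colour mask in that view. I went by the scene picture and by the arm's position when it let go, about 0.5 mm from the target.
- **Gold:** I did not re-measure it with two views at the end, so its placing rests on the scene pictures and the arm's position at release.

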